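# Load the banded tube and lock the tailstock up to it

### The arm

A 7-joint arm with a two-finger parallel gripper is mounted at the origin on the work surface. World frame = base frame: x ahead of the robot, y to its left, z up, the work surface at z = 0. Lengths are in m, angles in rad, forces in N, time in s.
With the tool pointing down it reaches from about 0.425 to 0.875 m from the base axis. Payload 4.7 kg.
Tool frame: the origin (TCP) lies between the finger pads; the fingertips stand 25 mm ahead of it and the grasp point (between the pads) lies 6 mm ahead of it; z points along the fingers, y is the line along which they close (so a half turn about z gives the same grasp; the last joint's range is limited). The gripper opens to 87 mm and grips with 3 to 60 N. Pads are 19 mm wide; open, the fingers measure 117 mm over their backs; the gripper's body (75 mm by 190 mm) begins 51 mm behind the grasp point.
Start: joints at [-1.302, 0.321, -0.07, 1.45, 0.023, 1.371, -0.057], TCP at [0.164, 0.629, 0.248] pointing down, gripper open.
Joint ranges: [-2.86, 2.86], [-0.3, 2.09], [-1.38, 1.24], [0.06, 2.45], [-1.56, 4.7], [0.09, 2.05], [-2.69, 2.69]. Speed limits (rad/s): [2.57, 2.57, 3.14, 3.14, 3.14, 3.14, 3.14].

### API

Orientations are given as a unit quaternion [x, y, z, w].
In Python, from station import get_state, capture, finish_job, regions_of gives the robot as it stands.
- The arm moves only by the tool drive_tool, never from a script. Its argument "series" is a list of rows, each a list of 2 entries, a list of its own where there are three numbers: the shift along the tool's x, y, z in mm, then the turn about the tool's z in degrees. A call has 1 to 20 rows; each row is the pose to reach, as a shift and turn from the pose commanded when the call began, along the tool's axes at that moment; what a row does not reach only later rows make up. A row lasts 1/8 s, in which the tool goes at most 62.5 mm and 10.7 degrees, less where a joint would pass 70% of its speed; a pose out of reach is approached as far as the arm can. A call with a gripper value outside its range is refused whole. "hand" is the opening, from 0 (shut) to 1 (fully open), set as the call begins (left out, the last holds). The fingers move at their own pace and stop on an object; "newtons" is the grip in N (left out, the last holds). Time passes only in rows, so rows that repeat a pose let the fingers close. It gives the time, the measured TCP pose, the force, the opening and the grip force at its end, in the units of the state.
- get_state(): the state, without advancing time (a new reading comes with each control period).
- capture(name): name is "side" or "top" or "wrist"; returns a dict with "color" (420x560x3 uint8, red, green, blue), "depth" (420x560 float32, m along the optical axis (not along the pixel's ray), 0 where there is no reading), "K" (3x3 intrinsics, pixels), "camera_from_world" (4x4, takes a point from world to camera coordinates). Camera axes: x right, y down, z forward; pixel columns grow to the right and rows downward; lengths in m; the calibration is good to about 2 mm. The wrist camera is an equidistant fisheye: a pixel r from the principal point sees the ray r / f radians off the axis. A picture is of the moment at which its call begins.
- finish_job(): hands the job in; it is judged then, once.
Trained networks look in the newest picture that a camera, given by its name, has taken for a name from the list of things; names that differ only in an ending like _2 or _b are one class to them, and where a whole thing is asked for, a point or a joint stands for the part that bears it (a point fixed in the world has none). Each returns a list of dicts, best first, with "p" (0 to 1); they miss things now and then, are a little off and sometimes report something else, mostly with a low value. They report only what shows in the picture. A call takes as long as a camera call. They do not tell look-alikes from the thing itself.
- regions_of(camera, thing): "pixels" (420x560 bool, what is visible of it) and "centre" ([column, row] in pixels, amid what is visible of it).
The state is a dict: "t": time; "qpos": joint angles; "qd": joint speeds; "joint_torque": joint torques, N m; "tcp_pos": TCP position; "tool_rot": TCP orientation; "ft_force": force on the tool from outside, world axes, zero at the start; "wrist_torque": the same for the moment, N m; "finger_gap": finger opening in m; "finger_force": force on a finger pad.
Only numpy, scipy, OpenCV 4.12 (cv2) and the standard library are available. Lean on these libraries where they do the work, as an engineer would, in place of code of your own. Each camera call takes 0.05 s, during which the arm holds its last target. There are 200 camera calls.

### The job

Take the red-and-white banded tube from the wooden rest and lay it gently, level, in both blue V saddles of the fixture, between the head stop and the yellow cup, and let go of it. Then pull up the red lock knob, slide the tailstock one hole towards the tube so that the cup covers the tube's end, and let the pin drop fully home in that next hole. Finish while still holding the red knob with the pin home; leave the plain tube, the bottle, the tape roll and the screwdriver where they are.

Things in the scene. Friction and masses are not known exactly. Their poses are not given: they have to be found in the camera images.
- banded_tube: Loose red tube with four white bands, 25 mm diameter, 200 mm long, about 0.16 kg. Origin on its axis at mid-length, x axis along it (ends alike, any roll). It starts in one of the two pairs of V notches of the wooden rest, axis 32 mm above the bench; the notches hold it near its ends: its middle 80 mm is free to grasp across, 25 mm clear either side.
- grey_tube: Loose plain aluminium-grey tube of the same size (25 x 200 mm) lying parallel in the other notches of the wooden rest, 75 mm away axis to axis; must stay there. Origin on its axis at mid-length, x along the tube.
- stock_rest: Fixed wooden rest, base 170 x 140 x 6 mm, with two parallel pairs of V notches (notch tops 25 mm high) along its x axis, at y = +37.5 and -37.5 mm. Origin at the centre of its underside.
- jig: Fixed fixture: aluminium rail 40 mm wide, 30 mm high, along its y axis (y -230 to +190 mm); origin on the bench under the rail. Two blue V saddles at y = 0 and 120 mm, 25 mm thick along y, 90 degree notch 48 mm wide at the top, tops 82 to 87 mm high. Face of the dark head stop (44 mm wide, 96 mm high) at y = 168 mm. The tailstock starts pinned at y = -132 mm.
- tube_seat (a point): Where the middle of the tube's axis belongs when it lies in both saddles: jig x = 0, y = 60 mm, 75 mm above the bench. Axes as the jig's: y runs along the seated tube. Lengthwise, a tube centred here has 8 mm of room to the head stop and 16 mm to the mouth of the cup in its starting place.
- tailstock (a joint): Slide of the grey tailstock along the rail, in m: 0 in its starting hole, grows towards the saddles and tube (jig +y); 0.030 at the next hole. Friction 2 N, no spring; it is about 0.5 kg and moves only when the pin is out of its hole. The 8 mm pin has 1.5 mm of play each way in a hole.
- plunger (a joint): Spring lock plunger on the tailstock, in m: 0 with the pin fully home in a hole (11 mm deep), grows as the knob is pulled straight up, to 0.018 at its stop. Above 0.011 the pin's round tip is out of the hole and clears the rail. The spring pushes the pin down with about 5 N at 0 and 9 N at the stop.
- lock_knob: Red round knob on the plunger pin. 23 mm diameter below a 26 mm lip, 28 mm high. Origin on its upright axis, 13 mm above its underside, 15 mm below its top, 68 mm above the bench with the pin home. The grey block under it (56 mm across the rail, 44 along) has its top 49 mm above the bench; the plate that carries the cup (top 91 mm high) begins 40 mm from the knob's axis, towards the tube.
- cup_mouth (a point): Centre of the open mouth of the yellow cup on the tailstock, facing the tube: 44 mm outside, 36 mm inside, 25 mm deep, axis 75 mm above the bench, 76 mm from the knob's axis towards the tube. Axes as the jig's.
- glue_bottle: White bottle with orange cap, 52 mm wide, 130 mm high, loose; leave alone. Origin at the centre of its underside.
- tape_roll: Amber tape roll, 76 mm wide, 25 mm high, lying flat, loose; leave alone. Origin at the centre of its underside.
- screwdriver: Screwdriver lying on the bench, loose; leave alone. Origin at its underside.
- next_hole (a point): Mouth of the next index hole on top of the rail (11 mm wide, 30 mm above the bench, jig y = -102 mm, hidden under the tailstock's arm); the knob's axis belongs above it at the end. Holes stand every 30 mm: -192, -162, -132 (start), -102, -72 mm.
Things that resemble listed ones, but are neither listed nor needed, are in the scene too. Leave any orange or purple look-alike of the banded_tube alone.

How it is judged:
On the way, in this order (a step that is already met when the one before it is completed fails the run):
1. the banded tube lies level in both saddles, let go, with the tailstock still in its starting hole (x of banded_tube in the frame of tube_seat between -0.005 and 0.005 m and y of banded_tube in the frame of tube_seat between -0.017 and 0.017 m and z of banded_tube in the frame of tube_seat between -0.005 and 0.005 m and angle between the x axis of banded_tube and the y axis of tube_seat, either way round below 0.05 rad and contact force between the fingers and banded_tube below 0.1 N and value of joint tailstock below 0.004 m and value of joint plunger below 0.003 m), for 0.3 s.
2. the lock pin is pulled out of the starting hole (value of joint plunger above 0.01 m), for 0.05 s.
At the end, for the whole second after the job is handed in: Tube in both saddles, untouched: within 5 mm sideways and in height, 17 mm lengthwise, 0.05 rad of its seat; tailstock 26 to 34 mm from its start, pin within 3 mm of fully home; fingers still on the red knob with over 2 N (x of banded_tube in the frame of tube_seat between -0.005 and 0.005 m and y of banded_tube in the frame of tube_seat between -0.017 and 0.017 m and z of banded_tube in the frame of tube_seat between -0.005 and 0.005 m and angle between the x axis of banded_tube and the y axis of tube_seat, either way round below 0.05 rad and contact force between the fingers and banded_tube below 0.1 N and value of joint tailstock between 0.026 and 0.034 m and value of joint plunger below 0.003 m and contact force between the fingers and lock_knob above 2 N); the arm keeps its last pose, push and grip.
It fails at once if the tube is dropped or thrown (free of the fingers and faster than 0.6 m/s) (linear speed of banded_tube above 0.6 m/s and contact force between the fingers and banded_tube below 0.1 N).
It fails at once if the plain tube, the bottle, the tape roll or the screwdriver is moved by more than 30 mm (distance of any of grey_tube, glue_bottle, tape_roll, screwdriver from where it was at the start of the episode above 0.03 m).
It also fails if it takes over 51 s, if anything falls off the work surface, if the arm or the gripper's body presses on something with over 40 N, if the wrist force passes 120 N, or if a joint passes its speed limit or range.

## Working session

There is one attempt and no reset: what is moved stays moved. The work goes in short steps, Python scripts to look and compute and a tool call to move; the robot and the scene stay as the last step left them, time stands still between calls to the robot, and variables do not carry over. Pictures are saved under pics/ and viewed, at most 10 in all, crops included, and the job is handed in when it is done.

Besides the shell and the picture viewer there is one more tool, called after "Request:" as name(argument=value, ...), one argument or row to a line, values as JSON. drive_tool: Moves the arm, as the interface text tells. Its arguments: {"type":"object","properties":{"series":{"type":"array"},"hand":{"type":"number"},"newtons":{"type":"number"}},"required":["series"]}

```bash
mkdir -p pics; ls; python3 - <<'E'
from station import *
import cv2,numpy as np
s=get_state();print({k:np.round(v,3).tolist() for k,v in s.items()})
ims=[]
for n in("side","top"):
    c=capture(n);np.savez(f"pics/{n}0.npz",**c)
    ims.append(c["color"]);print(n,c["K"].round(1).tolist(),np.linalg.inv(c["camera_from_world"]).round(3).tolist())
    for t in["banded_tube","grey_tube","stock_rest","jig","lock_knob","tailstock","cup_mouth","glue_bottle","tape_roll","screwdriver"]:
        for r in regions_of(n,t):
            print(t,round(r["p"],2),np.round(r["centre"]),int(r["pixels"].sum()))
    cv2.imwrite(f"pics/{n}0.png",c["color"][...,::-1])
E
```

```text
pics
{'t': 0.0, 'qpos': [-1.302, 0.322, -0.07, 1.452, 0.023, 1.371, -0.057], 'qd': [-0.0, 0.0, -0.0, -0.0, -0.001, -0.0, 0.001], 'joint_torque': [0.001, -49.129, -0.403, -31.252, -0.064, 0.044, 0.0], 'tcp_pos': [0.164, 0.629, 0.246], 'tool_rot': [0.127, 0.992, -0.001, -0.0], 'ft_force': [-0.157, -0.536, 0.357], 'wrist_torque': [-0.04, 0.027, -0.012], 'finger_force': 0.0, 'finger_gap': 0.087}
side [[390.8, 0.0, 280.6], [0.0, 390.8, 213.0], [0.0, 0.0, 1.0]] [[0.763, -0.415, 0.495, -0.015], [-0.646, -0.488, 0.587, -0.617], [-0.002, -0.768, -0.641, 0.802], [0.0, 0.0, 0.0, 1.0]]
banded_tube 0.89 [283. 168.] 322
banded_tube 0.86 [223. 182.] 457
banded_tube 0.71 [162. 216.] 353
grey_tube 0.94 [236. 195.] 467
stock_rest 0.72 [226. 183.] 360
stock_rest 0.6 [236. 202.] 681
jig 0.63 [350. 267.] 3821
lock_knob 0.41 [371. 276.] 141
tailstock 0.79 [365. 277.] 899
tailstock 0.2 [368. 275.] 126
cup_mouth 0.82 [362. 277.] 964
glue_bottle 0.71 [345. 326.] 918
tape_roll 0.93 [246. 249.] 443
screwdriver 0.94 [293. 269.] 410
top [[448.7, 0.0, 276.3], [0.0, 448.7, 209.3], [0.0, 0.0, 1.0]] [[-0.025, -0.993, 0.112, 0.374], [-1.0, 0.025, 0.004, -0.01], [-0.007, -0.112, -0.994, 1.312], [0.0, 0.0, 0.0, 1.0]]
banded_tube 0.91 [176. 130.] 569
banded_tube 0.89 [165. 210.] 630
banded_tube 0.69 [163. 293.] 643
grey_tube 0.75 [187. 208.] 605
stock_rest 0.68 [394. 239.] 358
stock_rest 0.55 [178. 204.] 1689
jig 0.59 [335. 185.] 2891
tailstock 0.94 [366. 187.] 553
cup_mouth 0.81 [366. 192.] 611
cup_mouth 0.72 [189. 204.] 567
cup_mouth 0.36 [243. 241.] 328
glue_bottle 0.95 [395. 240.] 348
glue_bottle 0.58 [335. 186.] 2708
tape_roll 0.8 [251. 235.] 293
tape_roll 0.54 [376. 188.] 66
tape_roll 0.45 [394. 241.] 371
tape_roll 0.32 [334. 183.] 2967
```

```bash
python3 - <<'E'
import cv2,numpy as np
a=cv2.imread("pics/top0.png")[90:330,120:440];b=cv2.imread("pics/side0.png")[140:350,130:430]
cv2.imwrite("pics/a.png",cv2.resize(a,(800,600),interpolation=cv2.INTER_CUBIC));cv2.imwrite("pics/b.png",cv2.resize(b,(800,560),interpolation=cv2.INTER_CUBIC))
E
```

```text
(no output)
```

View pics/a.png

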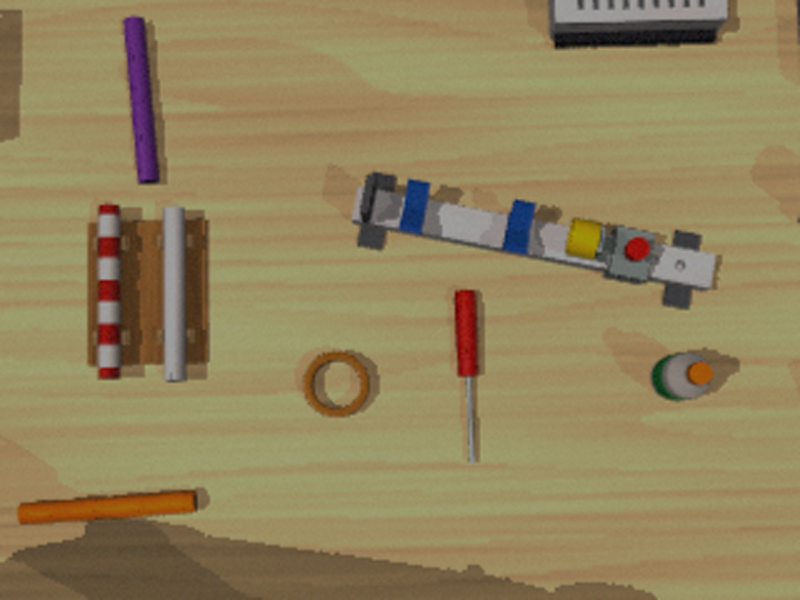

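View pics/b.png

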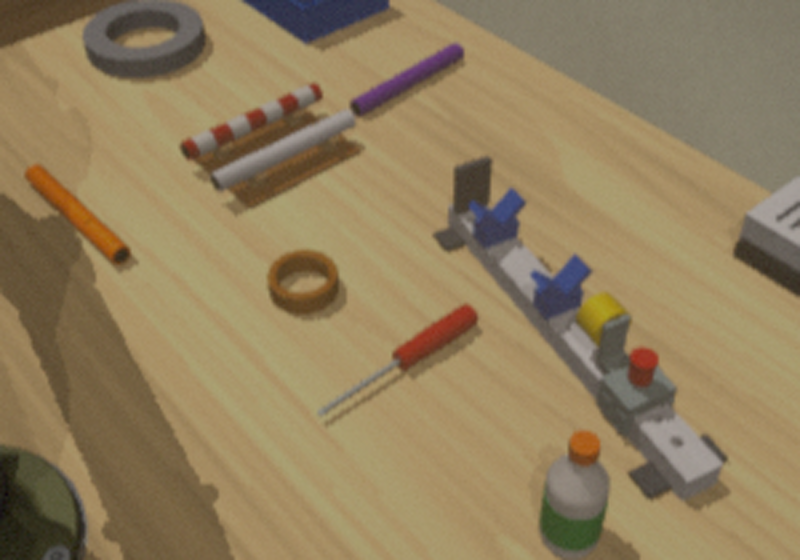

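The top picture shows these candidates: the purple tube at (176,130), the red/white banded tube at (165,210) and the orange tube at (163,293). Only the banded one has four white bands, and it lies on the rest beside the grey tube at (187,208). The fixture runs from the head stop at about (270,168) to the knob at about (375,189).

```bash
cat > h.py <<'E'
import numpy as np,cv2
def cloud(c,mask):
    v,u=np.nonzero(mask&(c["depth"]>0));d=c["depth"][v,u];K=c["K"]
    p=np.c_[(u-K[0,2])/K[0,0]*d,(v-K[1,2])/K[1,1]*d,d,np.ones(len(d))]
    return (p@np.linalg.inv(c["camera_from_world"]).T)[:,:3]
def ray_uv(c,u,v):
    T=np.linalg.inv(c["camera_from_world"]);K=c["K"]
    return T[:3,3],T[:3,:3]@np.array([(u-K[0,2])/K[0,0],(v-K[1,2])/K[1,1],1])
def box(u0,v0,u1,v1):
    m=np.zeros((420,560),bool);m[v0:v1,u0:u1]=1;return m
def tri(r1,r2):
    (o1,d1),(o2,d2)=r1,r2
    s=np.linalg.lstsq(np.c_[d1,-d2],o2-o1,rcond=None)[0]
    a,b=o1+s[0]*d1,o2+s[1]*d2
    return (a+b)/2,np.linalg.norm(a-b)
def hsv(c): return cv2.cvtColor(c["color"],cv2.COLOR_RGB2HSV).astype(int)
E
python3 - <<'E'
from h import *
T=np.load("pics/top0.npz");S=np.load("pics/side0.npz")
# (crop->image) boxes
bt={n:b for n,b in dict(tube=(box(156,170,171,244),box(196,168,256,202))).items()}
for n,c,i in(("top",T,0),("side",S,1)):
    H=hsv(c);h,s,v=H[...,0],H[...,1],H[...,2]
    red=((h<8)|(h>172))&(s>130)
    blue=(h>100)&(h<130)&(s>110)
    yel=(h>22)&(h<34)&(s>170)
    print(n)
    def rep(nm,m):
        p=cloud(c,m);uv=np.argwhere(m)[:,::-1].mean(0)
        print(nm,len(p),"uv",uv.round(1),"mean",p.mean(0).round(4),"med",np.median(p,0).round(4),"z5/95",np.percentile(p[:,2],[5,50,95]).round(4)); return uv,p
    # tube reds
    b=box(156,170,171,244) if i==0 else box(196,168,256,202)
    m=b&red;
    nl,lab,st,ce=cv2.connectedComponentsWithStats(m.astype(np.uint8))
    for k in range(1,nl):
        if st[k,4]>8: rep("band%d"%k,lab==k)
    rep("knob",red&(box(365,180,385,200) if i==0 else box(360,265,382,290)))
    rep("sadA",blue&(box(278,158,296,186) if i==0 else box(302,208,330,234)))
    rep("sadB",blue&(box(318,166,338,194) if i==0 else box(325,233,356,262)))
    rep("cup",yel&(box(340,174,366,198) if i==0 else box(340,245,370,275)))
E
```

```text
top
band1 23 uv [163.  173.2] mean [0.6295 0.3175 0.0444] med [0.63   0.3175 0.0445] z5/95 [0.0398 0.0445 0.0489]
band2 71 uv [163.1 188.5] mean [0.5853 0.3177 0.0428] med [0.5856 0.3175 0.0429] z5/95 [0.0361 0.0429 0.0488]
band3 70 uv [163.1 205.6] mean [0.5359 0.3173 0.0429] med [0.5351 0.3172 0.0431] z5/95 [0.0372 0.0431 0.0477]
band4 71 uv [163.  223.5] mean [0.4847 0.3176 0.0424] med [0.4857 0.3174 0.0423] z5/95 [0.0363 0.0423 0.0487]
band5 30 uv [163.3 238.4] mean [0.4421 0.3162 0.044 ] med [0.443  0.3163 0.044 ] z5/95 [0.0374 0.044  0.049 ]
knob 75 uv [374.5 189.1] mean [ 0.5616 -0.2785  0.0831] med [ 0.5614 -0.2787  0.0843] z5/95 [0.0724 0.0843 0.0885]
sadA 176 uv [285.4 172.4] mean [ 0.6172 -0.0335  0.0722] med [ 0.6195 -0.0329  0.073 ] z5/95 [0.0592 0.073  0.0843]
sadB 187 uv [327.  180.5] mean [ 0.5912 -0.1494  0.0716] med [ 0.5928 -0.1496  0.0731] z5/95 [0.0568 0.0731 0.0836]
cup 172 uv [353.  184.8] mean [ 0.5739 -0.2179  0.0919] med [ 0.5735 -0.2172  0.0953] z5/95 [0.0613 0.0953 0.101 ]
side
band2 21 uv [237.5 177.9] mean [0.5814 0.3164 0.0415] med [0.5808 0.3167 0.0418] z5/95 [0.0356 0.0418 0.046 ]
band3 21 uv [225.7 183.3] mean [0.5328 0.3158 0.0418] med [0.5317 0.3158 0.0425] z5/95 [0.0343 0.0425 0.046 ]
band4 19 uv [212.6 188.9] mean [0.4826 0.3174 0.0414] med [0.4826 0.3171 0.0412] z5/95 [0.0375 0.0412 0.0454]
band5 10 uv [200.8 194.3] mean [0.4373 0.3167 0.0421] med [0.4374 0.3165 0.0415] z5/95 [0.0391 0.0415 0.0458]
knob 83 uv [370.7 275.4] mean [ 0.5565 -0.2771  0.08  ] med [ 0.5556 -0.2776  0.083 ] z5/95 [0.0636 0.083  0.0849]
sadA 59 uv [318.4 217.4] mean [ 0.6207 -0.0329  0.07  ] med [ 0.6235 -0.0326  0.0698] z5/95 [0.0605 0.0698 0.0799]
sadB 78 uv [342.2 243. ] mean [ 0.5948 -0.1498  0.0707] med [ 0.5983 -0.1493  0.0712] z5/95 [0.0589 0.0712 0.0799]
cup 149 uv [354.  256.9] mean [ 0.5632 -0.216   0.0911] med [ 0.5616 -0.2162  0.0932] z5/95 [0.0776 0.0932 0.0983]
```

Request:
drive_tool(
  series=[
    [[-45,-20,8],-3],
    [[-100,-48,20],-6],
    [[-158,-75,32],-9],
    [[-216,-103,45],-12],
    [[-274,-130,58],-14.6],
    [[-332,-158,68],-14.6],
    [[-390,-185,76],-14.6],
    [[-425,-202,76],-14.6],
    [[-439,-208,76],-14.6],
    [[-439,-208,76],-14.6],
    [[-439,-208,76],-14.6],
  ],
  hand=0.5,
  newtons=20,
)

```text
t: 2.48
tcp_pos: [0.5346, 0.3194, 0.1716]
tool_rot: [-0.002, 1.0, 0.001, -0.0]
ft_force: [-1.0, -0.1, 0.5]
finger_gap: 0.0433
finger_force: 0.0
```

```bash
python3 - <<'E'
from station import *
from h import *
from scipy.spatial.transform import Rotation as R
s=get_state();print(s["t"],s["tcp_pos"],R.from_quat(s["tool_rot"]).as_matrix().round(4).tolist())
c=capture("wrist");np.savez("pics/w1.npz",**c);cv2.imwrite("pics/w1.png",c["color"][...,::-1])
print(c["K"].tolist(),np.linalg.inv(c["camera_from_world"]).round(4).tolist())
for r in regions_of("wrist","banded_tube"): print(r["p"],r["centre"],r["pixels"].sum())
E
```

```text
2.475 [0.53460357 0.31935834 0.1716002 ] [[-1.0, -0.0032, -0.001], [-0.0032, 1.0, 0.0013], [0.001, 0.0013, -1.0]]
[[325.19226210127806, 0.0, 277.21284290124964], [0.0, 325.19226210127806, 211.27402575572336], [0.0, 0.0, 1.0]] [[-0.0035, 0.9677, 0.252, 0.4659], [1.0, 0.003, 0.0021, 0.3192], [0.0013, 0.252, -0.9677, 0.307], [0.0, 0.0, 0.0, 1.0]]
0.76 [280.0, 179.6] 5415
0.42 [243.9, 317.6] 116
```

View pics/w1.png

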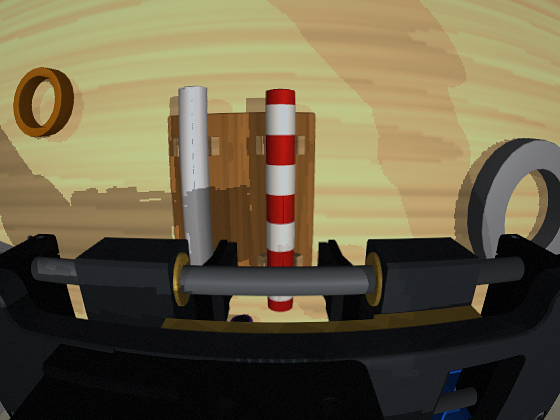

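The wrist view shows the banded tube at (280,180), midway between the fingers, with the grey tube at (192,175). The choice is confirmed. Now I'll measure it from this view.

```bash
cat >> h.py <<'E'
def fish(c,u,v):
    K=c["K"];x=np.asarray(u)-K[0,2];y=np.asarray(v)-K[1,2];r=np.hypot(x,y);th=r/K[0,0];k=np.tan(th)/np.maximum(r,1e-9)
    return np.stack([x*k,y*k,np.ones_like(k)],-1)
def fcloud(c,mask):
    v,u=np.nonzero(mask&(c["depth"]>0));d=c["depth"][v,u]
    p=fish(c,u,v)*d[:,None];T=np.linalg.inv(c["camera_from_world"])
    return p@T[:3,:3].T+T[:3,3]
def fplane(c,u,v,z):
    T=np.linalg.inv(c["camera_from_world"]);d=T[:3,:3]@fish(c,u,v);return T[:3,3]+d*(z-T[2,3])/d[2]
E
python3 - <<'E'
from h import *
c=np.load("pics/w1.npz");H=hsv(c);h,s=H[...,0],H[...,1]
p=fcloud(c,((h<8)|(h>172))&(s>130)&box(262,85,300,250))
for lo in np.arange(.44,.66,.03):
    q=p[(p[:,0]>lo)&(p[:,0]<lo+.03)]
    if len(q)>20: print(round(lo,2),len(q),((np.percentile(q[:,1],[1,99])).mean()).round(4),np.percentile(q[:,2],97).round(4))
print("far end",p[:,0].max(), fplane(c,280,89,.04),fplane(c,280,308,.04))
E
```

```text
0.44 197 0.3218 0.0431
0.47 866 0.322 0.0431
0.5 274 0.3222 0.0433
0.53 474 0.3222 0.0432
far end 0.5721022744147418 [0.43334092 0.32171091 0.04      ] [0.63039487 0.3227898  0.04      ]
```

Request:
drive_tool(
  series=[
    [[0,1,40],0],
    [[0,1,90],0],
    [[0,1,120],0],
    [[0,1,132],0],
    [[0,1,132],0],
    [[0,1,132],0],
  ],
)

```text
t: 3.32
tcp_pos: [0.5372, 0.3191, 0.0414]
tool_rot: [-0.0, 1.0, 0.001, 0.001]
ft_force: [0.8, 0.2, -0.3]
finger_gap: 0.0438
finger_force: 0.0
```

Request:
drive_tool(
  series=[
    [[0,0,0],0],
    [[0,0,0],0],
    [[0,0,0],0],
    [[0,0,0],0],
  ],
  hand=0.1,
  newtons=20,
)

```text
t: 3.82
tcp_pos: [0.5368, 0.3217, 0.0411]
tool_rot: [-0.001, 1.0, 0.003, 0.001]
ft_force: [1.1, 4.4, 1.0]
finger_gap: 0.0244
finger_force: 20.0
```

Request:
drive_tool(
  series=[
    [[0,0,-25],0],
    [[0,0,-80],0],
    [[-5,-25,-130],5],
    [[-14,-75,-150],15],
    [[-22,-130,-150],25],
    [[-30,-180,-150],35],
    [[-37,-230,-150],45],
    [[-44,-275,-150],55],
    [[-51,-320,-150],65],
    [[-58,-360,-150],75],
    [[-63,-390,-150],85],
    [[-67,-408,-150],95],
    [[-67,-412,-150],102],
    [[-67,-412,-150],102.8],
    [[-67,-412,-150],102.8],
    [[-67,-412,-150],102.8],
  ],
)

```text
t: 5.82
tcp_pos: [0.6032, -0.0932, 0.1895]
tool_rot: [0.781, 0.625, 0.0, -0.0]
ft_force: [0.5, 0.0, -1.1]
finger_gap: 0.0245
finger_force: 20.0
```

```bash
python3 - <<'E'
from station import *
from h import *
from scipy.spatial.transform import Rotation as R
s=get_state();print(s["t"],s["tcp_pos"],R.from_quat(s["tool_rot"]).as_matrix().round(4).tolist(),s["finger_gap"])
c=capture("wrist");np.savez("pics/w2.npz",**c);cv2.imwrite("pics/w2.png",c["color"][...,::-1])
print(np.linalg.inv(c["camera_from_world"]).round(4).tolist())
for t in("jig","lock_knob","tailstock","banded_tube"):
  for r in regions_of("wrist",t): print(t,r["p"],r["centre"],r["pixels"].sum())
c=capture("top");np.savez("pics/t2.npz",**c)
E
```

```text
5.825 [ 0.60323934 -0.09321364  0.18953028] [[0.2194, 0.9756, -0.0001], [0.9756, -0.2194, 0.0004], [0.0004, -0.0002, -1.0]] 0.02449598569290998
[[0.9757, -0.2121, -0.0553, 0.6183], [-0.2192, -0.9441, -0.2462, -0.0259], [-0.0, 0.2524, -0.9676, 0.3249], [0.0, 0.0, 0.0, 1.0]]
jig 0.58 [245.9, 96.0] 1889
banded_tube 0.59 [275.9, 161.5] 13117
```

View pics/w2.png

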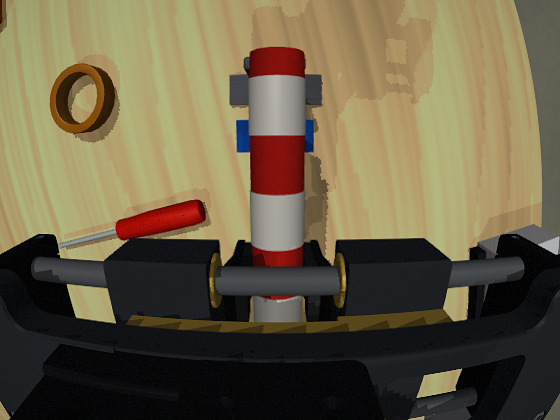

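The tube hangs over the fixture, with saddle A's blue horns on either side at (243,136) and (309,136) and the head-stop foot at (276,90). I'll work out the offset from the edges.

```bash
python3 - <<'E'
from h import *
c=np.load("pics/w2.npz");H=hsv(c);h,s,v=H[...,0],H[...,1],H[...,2]
bl=(h>100)&(h<130)&(s>110)&box(225,110,325,160)
p=fcloud(c,bl);e=np.array([.2194,.9756,0]);n=np.array([.9756,-.2194,0]);t=np.array([.60324,-.09321,0])
q=np.c_[(p-t)@n,(p-t)@e,p[:,2]]*1000
for sd in(-1,1):
    w=q[np.sign(q[:,0])==sd];print(sd,len(w),np.percentile(w,[2,50,98],axis=0).round(1).tolist())
    top=w[w[:,2]>np.percentile(w[:,2],90)-1.5]; print(" top",np.percentile(top,[2,50,98],axis=0).round(1).tolist())
for d in [c]:
    tb=fcloud(c,box(252,55,303,235)&(((h<8)|(h>172))&(s>130)));tq=np.c_[(tb-t)@n,(tb-t)@e,tb[:,2]]*1000
    for lo in range(-120,100,20):
        w=tq[(tq[:,1]>lo)&(tq[:,1]<lo+20)]
        if len(w)>30: print("tube",lo,len(w),np.percentile(w[:,0],[2,98]).round(1),np.percentile(w[:,2],97).round(1))
    a=box(225,45,330,110)&(s<60)&(v<130);w=fcloud(c,a);w=np.c_[(w-t)@n,(w-t)@e,w[:,2]]*1000
    print("feet",np.percentile(w,[2,50,98],axis=0).round(1).tolist())
    far=fplane(c,277,47,.19)-t; print("tube end",far@e*1000,far@n*1000)
T=np.load("pics/t2.npz");H=hsv(T);h,s=H[...,0],H[...,1]
cv2.imwrite("pics/t2.png",T["color"][...,::-1])
E
```

```text
-1 400 [[-31.0, 52.0, 74.0], [-25.9, 63.4, 77.2], [-13.0, 75.5, 179.9]]
 top [[-28.2, 52.1, 77.9], [-25.8, 64.2, 78.7], [-12.8, 75.5, 181.5]]
1 255 [[20.9, 51.9, 73.6], [24.0, 63.3, 77.5], [27.4, 75.5, 80.6]]
 top [[20.8, 51.9, 78.2], [22.2, 63.4, 78.9], [24.1, 75.5, 80.7]]
tube 40 2215 [-10.7  10.4] 191.7
tube 60 738 [-10.5  10.2] 191.8
tube 80 997 [-10.3  10.2] 191.9
feet [[-46.1, 78.3, 2.3], [-10.6, 102.7, 4.6], [41.7, 122.5, 187.8]]
tube end 103.45572975288427 -0.13530356998051601
```

Request:
drive_tool(
  series=[
    [[2,-1,30],0],
    [[2,-1,60],0],
    [[2,-1,80],0],
    [[2,-1,90],0],
    [[2,-1,96],0],
    [[2,-1,100],0],
    [[2,-1,102],0],
    [[2,-1,103],0],
    [[2,-1,103],0],
  ],
)

```text
t: 7.25
tcp_pos: [0.6029, -0.0917, 0.0868]
tool_rot: [0.782, 0.624, 0.0, 0.0]
ft_force: [0.0, 0.0, -0.8]
finger_gap: 0.0244
finger_force: 20.0
```

```bash
python3 - <<'E'
from station import *
from h import *
s=get_state();print(s["tcp_pos"],s["ft_force"],s["wrist_torque"])
c=capture("wrist")
d=capture("side");np.savez("pics/s3.npz",**d)
a=cv2.resize(d["color"][190:300,280:400],(400,367),interpolation=cv2.INTER_CUBIC)
b=cv2.resize(c["color"],(400,300))
o=np.zeros((367,800,3),np.uint8);o[:,:400]=a;o[:300,400:]=b
cv2.imwrite("pics/c3.png",o[...,::-1])
E
```

```text
[ 0.60290415 -0.09173255  0.08680733] [ 0.02554294  0.00258576 -0.82063983] [-0.13561799  0.02935319  0.0131837 ]
```

View pics/c3.png

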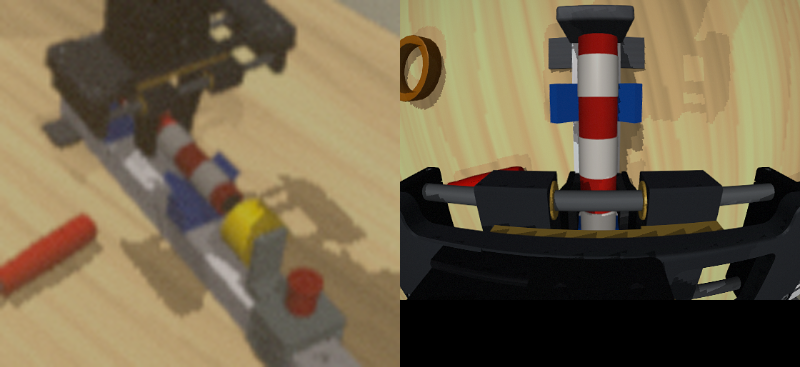

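The tube is down between the horns of both saddles. It is clear of the head stop at (595,20) and the cup at (250,230). It's nearly seated, so I'll ease it down to contact.

Request:
drive_tool(
  series=[
    [[0,0,1],0],
    [[0,0,2],0],
    [[0,0,3],0],
    [[0,0,4],0],
    [[0,0,4],0],
  ],
)

```text
t: 7.98
tcp_pos: [0.6029, -0.0917, 0.0849]
tool_rot: [0.782, 0.624, 0.001, -0.0]
ft_force: [-6.7, 1.3, 13.1]
finger_gap: 0.0245
finger_force: 20.0
```

Request:
drive_tool(
  series=[
    [[0,-1,-0.5],0],
    [[0,-1.5,-0.5],0],
    [[0,-1.5,-0.5],0],
  ],
)

```text
t: 8.35
tcp_pos: [0.6019, -0.0915, 0.084]
tool_rot: [0.782, 0.624, 0.001, 0.0]
ft_force: [-1.7, -0.6, 6.3]
finger_gap: 0.0242
finger_force: 20.0
```

Seated at the expected height, with little side force. Next: slow, partial release.

Request:
drive_tool(
  series=[
    [[0,-0.5,-1.5],0],
    [[0,-0.5,-1.5],0],
    [[0,-0.5,-1.5],0],
    [[0,-0.5,-1.5],0],
  ],
  hand=0.5,
  newtons=5,
)

```text
t: 8.85
tcp_pos: [0.6007, -0.0913, 0.0843]
tool_rot: [0.781, 0.624, -0.0, -0.0]
ft_force: [-0.5, -0.1, 0.2]
finger_gap: 0.0427
finger_force: 0.0
```

Request:
drive_tool(
  series=[
    [[0,0,-15],0],
    [[0,0,-50],0],
    [[0,0,-100],0],
    [[-20,0,-120],0],
    [[-70,0,-125],0],
    [[-90,0,-125],0],
    [[-90,0,-125],0],
    [[-90,0,-125],0],
  ],
)

```text
t: 9.85
tcp_pos: [0.5811, -0.1772, 0.2089]
tool_rot: [0.781, 0.625, 0.0, -0.001]
ft_force: [-0.6, 0.5, -1.1]
finger_gap: 0.0437
finger_force: 0.0
```

```bash
python3 - <<'E'
from station import *
from h import *
s=get_state();print(s["t"],s["tcp_pos"],s["tool_rot"])
c=capture("wrist");np.savez("pics/w4.npz",**c)
d=capture("top");np.savez("pics/t4.npz",**d)
a=cv2.resize(d["color"][150:220,260:400],(400,200),interpolation=cv2.INTER_CUBIC)
b=cv2.resize(c["color"],(800,600))
o=b.copy();o[400:600,:400]=a
cv2.imwrite("pics/c4.png",o[...,::-1])
for n in("wrist","top"):
 for t in("lock_knob","cup_mouth","banded_tube"):
  for r in regions_of(n,t): print(n,t,r["p"],r["centre"],r["pixels"].sum())
E
```

```text
9.85 [ 0.58110081 -0.17718649  0.20887749] [ 7.80985755e-01  6.24548214e-01  1.31175689e-04 -8.72829421e-04]
wrist lock_knob 0.66 [278.0, 307.5] 563
wrist cup_mouth 0.87 [276.4, 260.3] 2768
wrist cup_mouth 0.17 [279.2, 305.0] 592
wrist banded_tube 0.84 [277.8, 107.0] 6558
top banded_tube 0.87 [302.0, 175.7] 560
top banded_tube 0.68 [178.0, 131.9] 507
top banded_tube 0.63 [164.5, 292.4] 683
```

View pics/c4.png

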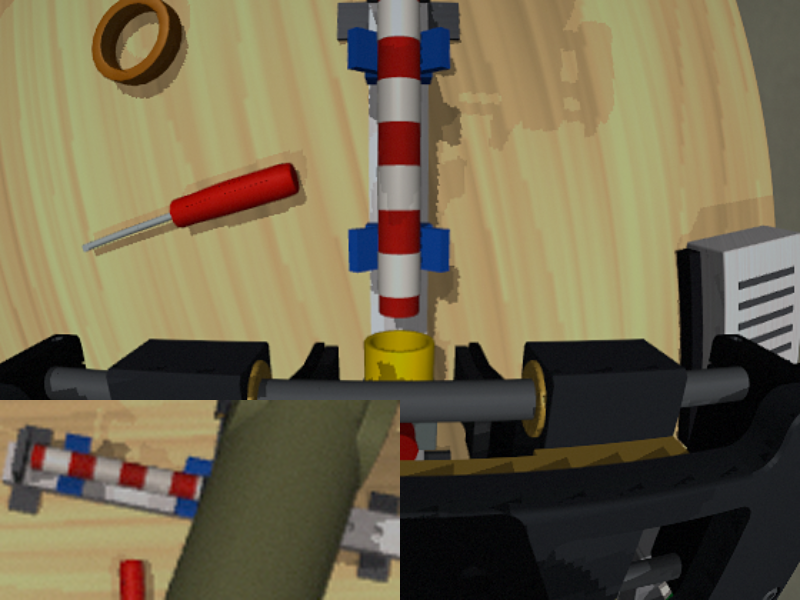

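The tube lies in both saddles between the stop and the cup, and its lateral centre matches the saddle centres (columns about 399 of 400). Next I'll move back beyond the knob to measure it.

Request:
drive_tool(
  series=[
    [[-50,0,0],0],
    [[-110,0,0],0],
    [[-145,0,0],0],
    [[-150,0,0],0],
    [[-150,0,0],0],
  ],
  hand=0.55,
)

```text
t: 10.88
tcp_pos: [0.548, -0.3247, 0.2094]
tool_rot: [0.781, 0.624, 0.0, -0.0]
ft_force: [0.2, -0.5, -0.2]
finger_gap: 0.0477
finger_force: 0.0
```

```bash
python3 - <<'E'
from station import *
from h import *
from scipy.spatial.transform import Rotation as R
s=get_state();t=s["tcp_pos"];M=R.from_quat(s["tool_rot"]).as_matrix();print(s["t"],t,M.round(4).tolist())
c=capture("wrist");np.savez("pics/w5.npz",**c);cv2.imwrite("pics/w5.png",c["color"][...,::-1])
def loc(p): return ((p-t)@M*1000).round(1)
for th in("lock_knob","cup_mouth","banded_tube"):
  for r in regions_of("wrist",th):
    p=fcloud(c,r["pixels"]); print(th,r["p"],r["centre"],r["pixels"].sum(),loc(p.mean(0)))
    if th=="lock_knob":
      q=((p-t)@M*1000);w=q[q[:,2]<np.percentile(q[:,2],5)+4];print(" top",len(w),np.percentile(w,[1,50,99],axis=0).round(1).tolist(), t[2]-w[:,2].mean()/1000)
E
```

```text
10.875 [ 0.54795651 -0.3246629   0.20937789] [[0.2213, 0.9752, 0.0001], [0.9752, -0.2213, 0.0009], [0.0009, -0.0001, -1.0]]
lock_knob 0.58 [279.8, 150.8] 795 [ 49.6   1.3 129.5]
 top 764 [[37.5, -10.7, 126.7], [49.7, 1.4, 128.3], [61.9, 12.8, 130.1]] 0.08107501420160096
cup_mouth 0.82 [276.8, 123.9] 5945 [ 76.4   1.2 141.4]
banded_tube 0.64 [279.1, 21.5] 1378 [158.3   1.1 128.1]
```

View pics/w5.png

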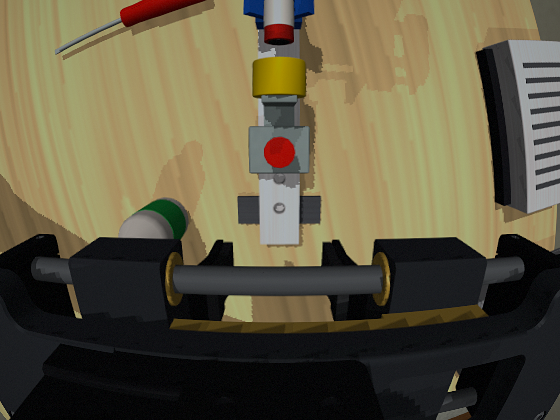

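The knob top is at (280,152), and its position (0.560, −0.277) agrees with the value derived from the saddles. Its top height, 81 mm, also matches the expected 83 mm. Descending on it.

Request:
drive_tool(
  series=[
    [[30,1,10],0],
    [[49.5,1,40],0],
    [[49.5,1,80],0],
    [[49.5,1,110],0],
    [[49.5,1,125],0],
    [[49.5,1,131],0],
    [[49.5,1,131],0],
    [[49.5,1,131],0],
  ],
)

```text
t: 12.08
tcp_pos: [0.5604, -0.2777, 0.0798]
tool_rot: [0.782, 0.624, 0.001, 0.001]
ft_force: [-0.4, 0.4, -0.1]
finger_gap: 0.048
finger_force: 0.0
```

Request:
drive_tool(
  series=[
    [[0,0,0],0],
    [[0,0,0],0],
    [[0,0,0],0],
    [[0,0,0],0],
  ],
  hand=0.1,
  newtons=30,
)

```text
t: 12.58
tcp_pos: [0.5601, -0.2774, 0.0788]
tool_rot: [0.781, 0.624, 0.0, 0.001]
ft_force: [1.6, -0.6, -0.6]
finger_gap: 0.0223
finger_force: 29.8
```

Gripped below the lip (gap about 22–23 mm). Pulling up.

Request:
drive_tool(
  series=[
    [[0,0,-4],0],
    [[0,0,-9],0],
    [[0,0,-14],0],
    [[0,0,-16.5],0],
    [[0,0,-16.5],0],
    [[0,0,-16.5],0],
  ],
)

```text
t: 13.32
tcp_pos: [0.5599, -0.2773, 0.0945]
tool_rot: [0.781, 0.624, 0.0, 0.0]
ft_force: [6.1, -2.2, -8.9]
finger_gap: 0.0224
finger_force: 30.3
```

Request:
drive_tool(
  series=[
    [[2,0.5,0],0],
    [[6,1,0],0],
    [[12,1,0],0],
    [[18,1,0],0],
    [[24,1,0],0],
    [[28,1,0],0],
    [[30,1,0],0],
    [[30.5,1,0],0],
    [[30.5,1,0],0],
  ],
)

```text
t: 14.45
tcp_pos: [0.5669, -0.2474, 0.0948]
tool_rot: [0.782, 0.624, -0.0, -0.001]
ft_force: [-0.4, -0.6, -9.2]
finger_gap: 0.0225
finger_force: 30.3
```

Moved 30.7 mm along the rail. Lowering the pin, with a slight correction.

Request:
drive_tool(
  series=[
    [[-0.7,0,0],0],
    [[-0.7,0,4],0],
    [[-0.7,0,8],0],
    [[-0.7,0,12],0],
    [[-0.7,0,15],0],
    [[-0.7,0,17],0],
    [[-0.7,0,17],0],
    [[-0.7,0,17],0],
  ],
)

```text
t: 15.45
tcp_pos: [0.5668, -0.2488, 0.0788]
tool_rot: [0.782, 0.624, -0.0, -0.0]
ft_force: [-3.6, 2.7, -0.4]
finger_gap: 0.0222
finger_force: 29.8
```

```bash
python3 - <<'E'
from station import *
from h import *
d=capture("side");c=capture("wrist")
a=cv2.resize(d["color"][195:305,285:405],(400,367),interpolation=cv2.INTER_CUBIC)
b=cv2.resize(c["color"],(400,300))
o=np.zeros((367,800,3),np.uint8);o[:,:400]=a;o[:300,400:]=b
cv2.imwrite("pics/c6.png",o[...,::-1])
E
```

```text
(no output)
```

View pics/c6.png

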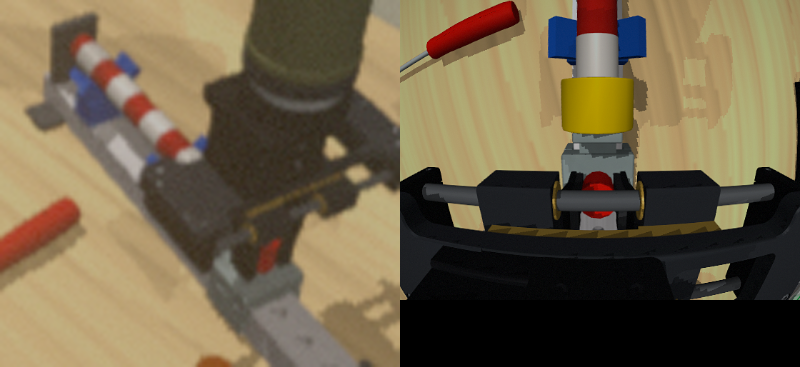

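The cup at (597,103) covers the tube's end and the tube is still seated. I'll nudge along the rail to check that the pin is captured, then press down lightly.

Request:
drive_tool(
  series=[
    [[2,0,0.5],0],
    [[4,0,0.5],0],
    [[4,0,0.5],0],
  ],
)

```text
t: 15.92
tcp_pos: [0.5673, -0.2469, 0.0788]
tool_rot: [0.782, 0.623, -0.001, 0.001]
ft_force: [-5.2, -0.4, 0.7]
finger_gap: 0.0224
finger_force: 29.7
```

Request:
drive_tool(
  series=[
    [[-2,0,0],0],
    [[-3.5,0,0.5],0],
    [[-3.5,0,0.5],0],
    [[-3.5,0,0.5],0],
  ],
)

```text
t: 16.42
tcp_pos: [0.5669, -0.2489, 0.0787]
tool_rot: [0.782, 0.624, -0.0, 0.0]
ft_force: [-6.3, 3.1, 5.0]
finger_gap: 0.0226
finger_force: 29.5
```

```bash
python3 - <<'E'
from station import *
from h import *
s=get_state();t=s["tcp_pos"];print(s["t"],t,s["ft_force"],s["finger_force"])
c=capture("wrist");H=hsv(c);h,S=H[...,0],H[...,1]
p=fcloud(c,((h<8)|(h>172))&(S>130)&box(250,235,310,305));print("knob z",len(p),np.percentile(p[:,2],[5,50,95]).round(4))
p=fcloud(c,box(240,214,308,232));print("block z",np.percentile(p[:,2],[5,50,95]).round(4))
E
```

```text
16.425 [ 0.56688642 -0.24886763  0.07871503] [-6.29600113  3.09577219  4.99733612] 29.50408384358525
knob z 1262 [0.0566 0.08   0.0821]
block z [0.0437 0.047  0.0481]
```

The knob top is 34 mm above the block, the same as with the pin home (83 − 49). Handing in.

```bash
python3 -c "
from station import *
print(finish_job())"
```

```text
the job is handed in; nothing more can be done
None
```

I handed the job in at about 16.5 s: the banded tube lies in both saddles, the tailstock is one hole on with the cup over the tube's end, and the gripper still holds the red knob with the pin measured home; the hand-in call returned no verdict.

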